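# Latch the tube-rack tray at its reading position

### The job

Set the sprung tray that carries the orange tube rack to its reading position: with the fingertips, push the tray's front plate inwards until it is past the stop pin, then let go, so that the tray springs back against the pin and stays latched part-way in. Only push: grip and lift nothing, and keep your fingers off the rack. Leave the blue rack's tray fully out and do not disturb the bottle, the tip box or the hand-held meter.

Things in the scene. Friction and masses are not known exactly. Their poses are not given: they have to be found in the camera images.
- reader_orange: Fixed reader whose tray carries the orange rack (left or right place varies). Origin on the bench under the tray area; x = tray's inward travel, away from its open front (robot side); y left; z up. White base x -130..170, y +-75, 24 mm high; hood x 75..165, top 134 mm, with a tunnel for the tray. Stop-pin bracket x 15..45, y 61..87, top 56 mm; the pin's black knob reaches y 112.
- reader_blue: Fixed reader whose tray carries the blue rack (left or right place varies). Origin on the bench under the tray area; x = tray's inward travel, away from its open front (robot side); y left; z up. White base x -130..170, y +-75, 24 mm high; hood x 75..165, top 134 mm, with a tunnel for the tray. Stop-pin bracket x 15..45, y 61..87, top 56 mm; the pin's black knob reaches y 112.
- orange_push (a point): Point to push on the orange rack's tray: on the robot-side face of its upright grey front plate, mid width, 75 mm above the bench; moves with the tray; x axis = inward travel. The plate is 96 mm wide, 6 mm thick, 30 to 100 mm above the bench. In front of it there is free air over 62 mm of base (24 mm high), then open bench; the rack stands 3 mm behind it.
- tray_orange (a joint): Travel of the orange rack's tray, m: 0 = out (start), grows inwards, end stop 0.065. A spring drives it out (3 N at 0, 6 N at 0.035, 8 N at 0.065; damped, returns at about 0.2 m/s). From 0.012 to 0.035 a brass tooth holds the stop pin aside (about 3 N more up to 0.024); past 0.035 the pin snaps in behind it: released from 0.038 to 0.065 the tray returns to 0.035 and latches; released earlier it runs out to 0.
- pin_orange (a joint): Position of the sprung stop pin of the orange-rack reader in m: 0 = fully in towards the tray, up to 0.006 while the tooth cams it aside (limit 0.012).
- tray_blue (a joint): Travel of the blue-rack tray in m, same mechanism; starts at 0 (out) and is to stay there.
- rack_orange_mid (a point): Centre of the loose orange tube rack (112 long x 66 wide x 50 mm high block, white and clear tube caps standing 7 mm higher, 0.15 kg) standing in its tray with 3 mm play; its underside is 36 mm above the bench, the point is 61 mm above the bench, 3 mm towards the front of the reader's origin when the tray is out.
- rack_blue_mid (a point): Centre of the loose blue tube rack, same sizes, standing in the other tray.
- bottle_mid (a point): Middle of a loose white reagent bottle with blue cap, 60 mm diameter, 130 mm tall, standing upright on the bench (65 mm up).
- tipbox_mid (a point): Middle of a loose blue pipette-tip box with clear lid, 122 x 87 x 71 mm high, on the bench (35 mm up).
- meter_mid (a point): Middle of the white head (60 x 85 x 26 mm high, black screen) of a loose hand-held meter lying on the bench near the robot; its 34 mm wide grip runs 150 mm from this point along its own -y.
There are look-alikes about, which are no part of the job. Leave any pink or yellow look-alike of the part that bears rack_orange_mid alone.

How it is judged:
On the way:
1. the orange rack's tray has been pushed inwards past its stop pin (value of joint tray_orange above 0.037 m and contact force between the fingers and reader_orange above 0.5 N).
At the end, for the whole second after the job is handed in: The orange-rack tray rests at 0.035 m (0.032 to 0.0375), latched with its stop pin fully in (within 2 mm) and at rest; the orange rack stands level and seated in the tray (not raised over 4 mm); the blue-rack tray is still out (within 4 mm), its rack undisturbed (within 8 mm) (value of joint tray_orange between 0.032 and 0.0375 m and value of joint pin_orange below 0.002 m and velocity of joint tray_orange between -0.005 and 0.005 m/s and horizontal distance between rack_orange_mid and orange_push below 0.08 m and z of rack_orange_mid in the frame of reader_orange below 0.065 m and angle between rack_orange_mid's own z axis and vertical below 0.1 rad and value of joint tray_blue below 0.004 m and distance of rack_blue_mid from where it was at the start of the episode below 0.008 m); the robot touches nothing.
It fails at once if the stop pin is pulled back by hand (over 9 mm) (value of joint pin_orange above 0.009 m).
It fails at once if a tube rack is lifted out of its tray (raised over 12 mm) (z of rack_orange_mid in the frame of reader_orange above 0.073 m or z of rack_blue_mid in the frame of reader_blue above 0.073 m).
It fails at once if the fingers press on a tube rack (over 2 N) (contact force between the fingers and rack_orange above 2 N or contact force between the fingers and rack_blue above 2 N).
It fails at once if the blue rack's tray is pushed in (over 10 mm) (value of joint tray_blue above 0.01 m).
It fails at once if the bottle, the tip box or the meter is moved (over 15 mm) (distance of any of bottle_mid, tipbox_mid, meter_mid from where it was at the start of the episode above 0.015 m).
It also fails if it takes over 32 s, if anything falls off the work surface, if the arm or the gripper's body presses on something with over 40 N, if the wrist force passes 120 N, or if a joint passes its speed limit or range.

### The arm

A 6-joint arm with a two-finger parallel gripper is mounted at the origin on the work surface. World frame = base frame: x ahead of the robot, y to its left, z up, the work surface at z = 0. Lengths are in m, angles in rad, forces in N, time in s.
With the tool pointing down it reaches from about 0.35 to 0.85 m from the base axis. Payload 8.1 kg.
Tool frame: the origin (TCP) lies at the centre of the arm's flange, where the gripper is bolted on; the fingertips stand 186 mm ahead of it and the grasp point (between the pads) lies 167 mm ahead of it; z points along the fingers, y is the direction in which the jaws open and shut (so a half turn about z gives the same grasp; the last joint's range is limited). The gripper opens to 93 mm and grips with 3 to 60 N. Pads are 15 mm wide; open, the fingers measure 128 mm over their backs; the gripper's body (75 mm by 188 mm) begins 65 mm behind the grasp point.
Start: joints at [1.02, 0.13, 1.488, -0, 1.523, -0.085], TCP at [0.269, 0.536, 0.405] pointing down, gripper open.
Joint ranges: [-2.96, 2.96], [-0.89, 2.26], [0.02, 2.5], [-1.34, 4.48], [0, 2.73], [-2.66, 2.66]. Speed limits (rad/s): [2.39, 2.39, 2.79, 3.14, 3.14, 3.14].

### API

Orientations are given as a rotation vector (axis times angle).
In Python, from plant import robot, viewer, order gives the robot as it stands.
- The arm moves only by the tool apply_moves, never from a script. Its argument "deltas" is a list of rows, each a list of 3 entries, a list of its own where there are three numbers: the finger opening in mm, from 0 to 93, then the shift along the tool's x, y, z in mm, then the turn about the tool's z in rad. In form: [[grip, [dx, dy, dz], yaw], ...]. A call has 1 to 5 rows; each row shifts and turns the commanded pose from where the row before left it, along the tool's axes as they then stand; what a row does not reach is not made up. A row lasts 1/8 s, in which the tool goes at most 62.5 mm and 10.7 degrees, less where a joint would pass 70% of its speed; a pose out of reach is approached as far as the arm can. A call is refused whole if a number of a shift passes 62.5 or a number of a turn 0.188, either way. A call with a gripper value outside its range is refused whole. The fingers move at their own pace and stop on an object; "grip_force" is the grip in N (left out, the last holds). Time passes only in rows, so rows that do not move let the fingers close. It gives the time, the measured TCP pose, the force and the opening at its end, in the units of the state.
- robot.read_state(): the state, without advancing time (a new reading comes with each control period).
- viewer.read_camera(name): name is "side" or "top" or "wrist"; returns the picture (400x640x3 uint8, blue, green, red); there is no depth.
- viewer.get_calibration(name): a dict with "fx", "fy", "cx", "cy" (pixels), "R" (3x3) and "t" (3): a world point X has camera coordinates R X + t. Camera axes: x right, y down, z forward; pixel columns grow to the right and rows downward; lengths in m; the calibration is good to about 2 mm. A picture is of the moment at which its call begins: read the wrist's pose just before it. get_calibration takes no time and is no camera call; for the wrist camera it gives the pose at the moment of the call.
- order.close_job(): hands the job in, once; it reports no verdict.
The state is a dict: "t": time; "q": joint angles; "dq": joint speeds; "joint_torque": joint torques, N m; "tool_pos": TCP position; "orientation": TCP orientation; "force": force on the tool from outside, world axes, zero at the start; "wrist_torque": the same for the moment, N m; "opening": finger opening in m.
Only numpy, scipy, OpenCV 4.12 (cv2) and the standard library are available. Lean on these libraries where they do the work, as an engineer would, in place of code of your own. Each camera call takes 0.05 s, during which the arm holds its last target. There are 200 camera calls.

## Working session

There is one attempt and no reset: what is moved stays moved. The work goes in short steps, Python scripts to look and compute and a tool call to move; the robot and the scene stay as the last step left them, time stands still between calls to the robot, and variables do not carry over. Pictures are saved under pics/ and viewed, about 8 in all and at most 12, crops included, and the job is handed in when it is done.

Besides the shell and the picture viewer there is one more tool, called after "Call:" as a command line: name --argument value ..., lists and objects as JSON in quotes. apply_moves: Moves the arm, as the interface text tells. Its arguments: {"type":"object","properties":{"deltas":{"type":"array"},"grip_force":{"type":"number"}},"required":["deltas"]}

```bash
mkdir -p pics; python3 - <<'E'
from plant import robot, viewer, order
import cv2, numpy as np
s=robot.read_state(); print({k:np.round(v,3).tolist() for k,v in s.items()})
for n in ("top","side"):
    cv2.imwrite(f"pics/{n}1.png",viewer.read_camera(n))
    c=viewer.get_calibration(n); print(n,{k:np.round(v,4).tolist() for k,v in c.items()})
E
```

```text
{'t': 0.0, 'q': [1.02, 0.131, 1.489, 0.0, 1.523, -0.085], 'dq': [-0.002, -0.001, 0.0, -0.001, -0.001, 0.001], 'joint_torque': [-0.0, -55.984, -49.176, 0.077, 0.036, -0.0], 'tool_pos': [0.269, 0.536, 0.404], 'orientation': [-0.725, -3.056, 0.003], 'force': [-0.942, -0.392, 0.824], 'wrist_torque': [-0.037, -0.03, -0.017], 'opening': 0.093}
top {'fx': 387.7381, 'fy': 387.7381, 'cx': 320.451, 'cy': 193.4226, 'R': [[-0.022, -0.9997, 0.0048], [-0.9937, 0.0214, -0.1102], [0.1101, -0.0072, -0.9939]], 't': [0.0066, 0.5139, 1.2322]}
side {'fx': 513.803, 'fy': 513.803, 'cx': 325.0376, 'cy': 205.6024, 'R': [[0.9411, -0.3377, -0.0157], [-0.2356, -0.6219, -0.7468], [0.2425, 0.7065, -0.6649]], 't': [-0.466, 0.1864, 1.3124]}
```

View pics/top1.png

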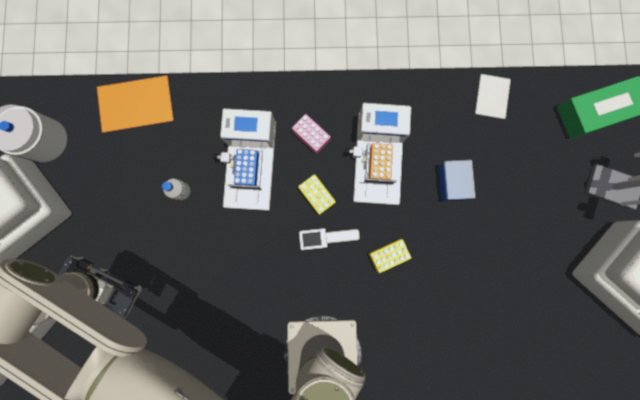

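View pics/side1.png

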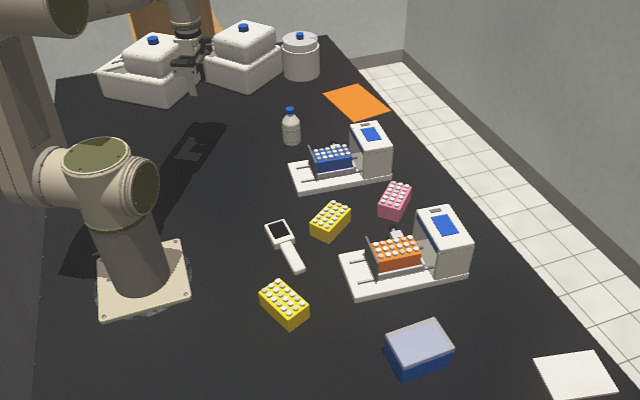

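The top view shows the orange rack in the right reader at about (381,162) and the blue rack in the left reader at (246,168). The look-alikes are the pink rack at (311,133) and the yellow ones at (317,194) and (390,256), all standing loose on the bench. The target is the orange rack, the only one of that colour and standing in a tray. Next I enlarge it.

```bash
python3 - <<'E'
import cv2, numpy as np
a=cv2.imread("pics/top1.png")[90:215,340:430]; b=cv2.imread("pics/side1.png")[195:310,330:480]
a=cv2.resize(a,None,fx=4.5,fy=4.5,interpolation=cv2.INTER_CUBIC); b=cv2.resize(b,None,fx=2.6,fy=2.6,interpolation=cv2.INTER_CUBIC)
o=np.zeros((570,800,3),np.uint8); o[:a.shape[0],:a.shape[1]]=a[:570]; o[:b.shape[0],408:408+b.shape[1]]=b[:,:392]
cv2.imwrite("pics/crop1.png",o)
E
```

```text
(no output)
```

View pics/crop1.png

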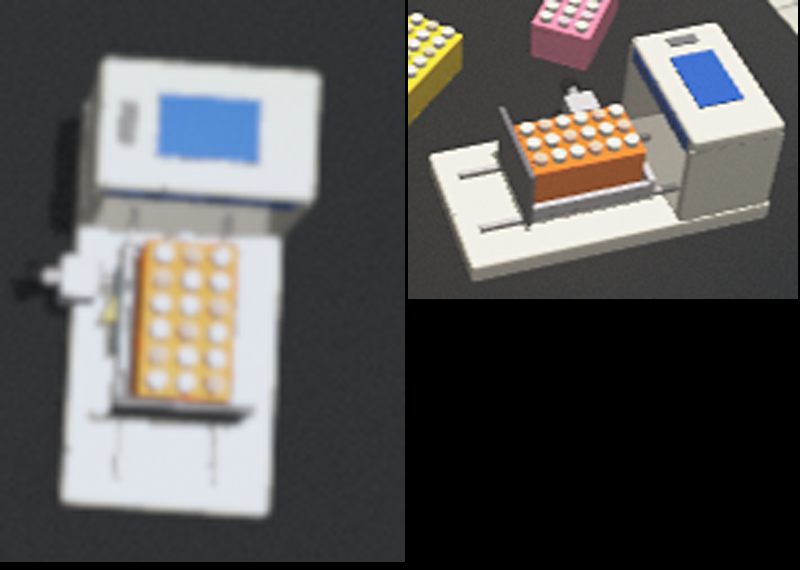

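The crop shows the orange reader. In its top-view half, the base's front corners are at (62,503) and (270,517), the hood top's corners at (103,57), (320,72), (311,207) and (97,190), and the plate's top edge runs from (90,415) to (253,408). I fit the pose from these.

```bash
cat > h.py <<'E'
import numpy as np, cv2
from plant import robot, viewer, order
from scipy.spatial.transform import Rotation as Ro
def proj(n,X):
    c=viewer.get_calibration(n); p=np.atleast_2d(X)@np.array(c['R']).T+c['t']
    return p[:,:2]/p[:,2:]*[c['fx'],c['fy']]+[c['cx'],c['cy']]
def world(p,L):
    L=np.atleast_2d(L).astype(float)/1000; c,s=np.cos(p[2]),np.sin(p[2])
    return np.c_[p[0]+c*L[:,0]-s*L[:,1],p[1]+s*L[:,0]+c*L[:,1],L[:,2]]
E
python3 - <<'E'
from h import *
from scipy.optimize import least_squares
T=np.array([(62,503),(270,517),(103,57),(320,72),(311,207),(97,190)])/4.5+[340,90]-.4
S=(np.array([(432,156),(474,268),(768,205)])-[408,0])/2.6+[330,195]-.3
def f(p):
    w=p[3]
    a=world(p,[(-130,75,24),(-130,-75,24),(165,w,134),(165,-w,134),(75,-w,134),(75,w,134)])
    b=world(p,[(-130,75,24),(-130,-75,24),(170,-75,24)])
    return np.r_[(proj("top",a)-T).ravel(),(proj("side",b)-S).ravel()]
r=least_squares(f,[.55,-.15,0,70],x_scale=[.1,.1,.1,10],loss='soft_l1'); p=r.x
print(p.round(4)); print(f(p).reshape(-1,2).round(1))
np.save("pose.npy",p[:3])
# plate top corners: front face x = -3-56-3-6=-68
print("plate top pred crop",((proj("top",world(p,[(-68,48,100),(-68,-48,100)]))-[340,90]+.4)*4.5).round(0))
P=world(p,[(-68,0,75),(-110,0,75),(-120,0,300)]); print(P.round(4))
s=robot.read_state(); R=Ro.from_rotvec(s['orientation']); print(R.as_matrix().round(3)); print("reader yaw",p[2],"tool x axis yaw",np.arctan2(*R.as_matrix()[[1,0],0]))
# others
for n,u,z in (("orange z93",(381,162),.093),("meter",(313,239),.026),("yellow",(390,256),.05),("tipbox",(457,180),.07)):
    g=least_squares(lambda q:proj("top",[*q,z])[0]-u,[.5,0]).x; print(n,g.round(3))
E
```

```text
[ 0.6088 -0.1986 -0.085  73.187 ]
[[ 0.5  0.1]
 [ 0.3 -0.1]
 [ 0.4  0.1]
 [-0.  -0.2]
 [ 0.9 -1.5]
 [ 0.2 -0.7]
 [-2.8 -1.3]
 [-1.8  0.1]
 [ 0.2 -1.5]]
plate top pred crop [[119. 406.]
 [259. 415.]]
[[ 0.541  -0.1929  0.075 ]
 [ 0.4992 -0.1893  0.075 ]
 [ 0.4892 -0.1884  0.3   ]]
[[-0.893  0.449 -0.001]
 [ 0.449  0.893 -0.001]
 [ 0.    -0.002 -1.   ]]
reader yaw -0.08496968757677856 tool x axis yaw 2.6757745776085056
orange z93 [ 0.601 -0.195]
meter [0.367 0.023]
yellow [ 0.309 -0.218]
tipbox [ 0.543 -0.437]
```

The fit is good: residuals are about 1 px, and the predicted plate edge matches the one in the picture. The reader is at (0.609,-0.199) with yaw -0.085. I turn the tool by -0.381, close the fingers and travel high to a point in front of the plate.

Call:
apply_moves --deltas '[[0,[0,0,0],-0.187],[0,[0,0,0],-0.187],[0,[0,0,0],-0.007],[0,[-20,-50,0],0],[0,[-20,-50,0],0]]' --grip_force 20

```text
t: 0.72
tool_pos: [0.3008, 0.4321, 0.4041]
orientation: [-0.139, -3.138, 0.001]
force: [0.3, -0.6, 1.2]
opening: 0.0475
```

Call:
apply_moves --deltas '[[0,[-20,-50,0],0],[0,[-20,-50,0],0],[0,[-20,-50,0],0],[0,[-20,-50,0],0],[0,[-20,-50,0],0]]'

```text
t: 1.35
tool_pos: [0.3794, 0.1738, 0.4047]
orientation: [0.141, 3.138, 0.0]
force: [0.7, -1.0, -0.3]
opening: 0.0012
```

Call:
apply_moves --deltas '[[0,[-20,-50,0],0],[0,[-20,-50,0],0],[0,[-20,-50,0],0],[0,[-20,-50,0],0],[0,[-20,-50,0],0]]'

```text
t: 1.98
tool_pos: [0.4579, -0.0839, 0.4048]
orientation: [0.142, 3.138, 0.0]
force: [0.0, -0.4, 1.2]
opening: 0.0004
```

Call:
apply_moves --deltas '[[0,[-20,-50,0],0],[0,[-20,-50,0],0],[0,[0,0,0],0],[0,[0,0,0],0]]'

```text
t: 2.48
tool_pos: [0.489, -0.185, 0.4043]
orientation: [-0.139, -3.138, -0.001]
force: [-0.5, -0.4, 0.5]
opening: 0.001
```

```bash
cat > st.py <<'E'
from h import *
def st():
    p=np.load("pose.npy"); s=robot.read_state(); R=Ro.from_rotvec(s['orientation']).as_matrix()
    d=s['tool_pos']-np.r_[p[:2],0]; c,k=np.cos(p[2]),np.sin(p[2])
    print("t",round(s['t'],2),"TCP in reader mm",(np.array([c*d[0]+k*d[1],-k*d[0]+c*d[1],d[2]])*1000).round(1),"xyaw err",round((np.arctan2(R[1,0],R[0,0])-p[2])%np.pi,4),"z",R[:,2].round(3),"F",np.round(s['force'],1),"open",s['opening'],s['q'])
if __name__=="__main__": st()
E
python3 st.py
```

```text
t 2.48 TCP in reader mm [-120.5    3.4  404.3] xyaw err 3.1382 z [-0.001  0.001 -1.   ] F [-0.5 -0.4  0.5] open 0.0009648532692658212 [-4.59928582e-01 -7.83665166e-02  1.70135534e+00  3.72258586e-04
  1.51973415e+00 -1.94243139e+00]
```

Call:
apply_moves --deltas '[[0,[0,-3,40],0],[0,[0,0,40],0],[0,[0,0,40],0],[0,[0,0,33],0],[0,[0,0,0],0]]'

```text
t: 3.1
tool_pos: [0.4875, -0.1861, 0.2491]
orientation: [-0.133, -3.134, -0.004]
force: [-0.2, 0.3, 0.5]
opening: 0.0006
```

```bash
python3 - <<'E'
from st import *
st()
a=viewer.read_camera("side")[150:310,310:490]; b=viewer.read_camera("wrist")
cv2.imwrite("pics/c2.png",np.hstack([cv2.resize(a,(450,400)),cv2.resize(b,(350,219)).__class__ and cv2.copyMakeBorder(cv2.resize(b,(350,219)),0,181,0,0,cv2.BORDER_CONSTANT)]))
E
```

```text
t 3.1 TCP in reader mm [-121.9    2.2  249.1] xyaw err 0.0004 z [-0.005  0.003 -1.   ] F [-0.2  0.3  0.5] open 0.000641736431460325 [-4.62974447e-01  5.67156108e-02  1.86105521e+00  2.30738255e-04
  1.22968832e+00 -1.94925320e+00]
```

View pics/c2.png

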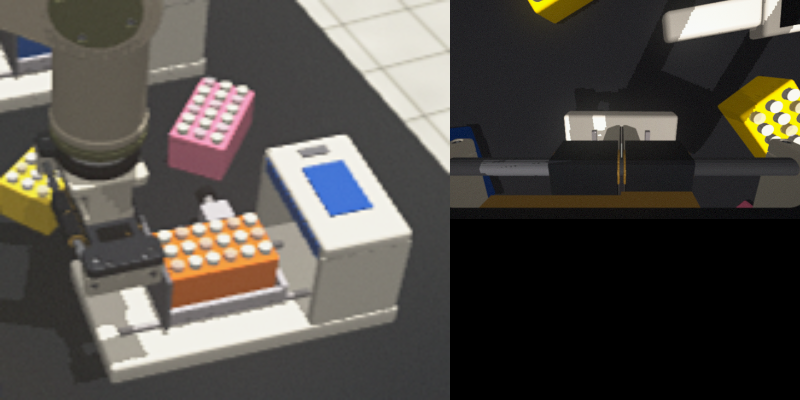

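The side view shows the closed fingers in front of the plate, clear of the rack. I advance to near contact, then push in small steps.

Call:
apply_moves --deltas '[[0,[-15,0,0],0],[0,[-15,0,0],0],[0,[-8,0,0],0],[0,[-3,0,0],0],[0,[-3,0,0],0]]'

```text
t: 3.82
tool_pos: [0.5328, -0.1918, 0.2522]
orientation: [0.133, 3.138, -0.0]
force: [-0.7, -0.6, -1.4]
opening: 0.0003
```

Call:
apply_moves --deltas '[[0,[-3,0,0],0],[0,[-3,0,0],0],[0,[-3,0,0],0]]'

```text
t: 4.2
tool_pos: [0.5416, -0.1926, 0.2516]
orientation: [-0.133, -3.138, -0.0]
force: [-4.5, 1.0, 3.2]
opening: 0.0001
```

```bash
python3 st.py
```

```text
t 4.2 TCP in reader mm [-67.5   0.3 251.6] xyaw err 0.0 z [-0.001  0.    -1.   ] F [-4.5  1.   3.2] open 8.610831037260424e-05 [-4.30867707e-01  1.88476379e-01  1.71246326e+00 -2.49963907e-04
  1.24161871e+00 -1.91662196e+00]
```

Contact shows at about 4.5 N. I push on to about 50 mm of travel, half a centimetre at a time.

Call:
apply_moves --deltas '[[0,[-5,0,0],0],[0,[-5,0,0],0],[0,[-2,0,0],0]]'

```text
t: 4.58
tool_pos: [0.5532, -0.1937, 0.2516]
orientation: [-0.133, -3.136, -0.0]
force: [-9.0, 0.3, 6.9]
opening: 0.0006
```

Call:
apply_moves --deltas '[[0,[-5,0,0],0],[0,[-5,0,0],0],[0,[-5,0,0],0]]'

```text
t: 4.95
tool_pos: [0.5681, -0.1951, 0.2516]
orientation: [-0.133, -3.136, -0.0]
force: [-10.3, -0.2, 6.2]
opening: 0.0005
```

Call:
apply_moves --deltas '[[0,[-5,0,0],0],[0,[-5,0,0],0],[0,[-5,0,0],0],[0,[0,0,0],0]]'

```text
t: 5.45
tool_pos: [0.5834, -0.1964, 0.2516]
orientation: [-0.133, -3.137, 0.0]
force: [-7.1, -0.5, 4.5]
opening: 0.0006
```

```bash
python3 - <<'E'
from st import *
st()
a=viewer.read_camera("side")[180:310,330:480]; b=viewer.read_camera("top")[90:220,340:430]
cv2.imwrite("pics/c3.png",np.hstack([cv2.resize(a,None,fx=3,fy=3),cv2.resize(b,None,fx=3,fy=3)]))
E
```

```text
t 5.45 TCP in reader mm [-2.550e+01  1.000e-01  2.516e+02] xyaw err 0.0 z [-0.002 -0.    -1.   ] F [-7.1 -0.5  4.5] open 0.0006129137700897683 [-4.07720178e-01  2.91406901e-01  1.59183633e+00 -7.11054776e-04
  1.25972868e+00 -1.89336660e+00]
```

View pics/c3.png

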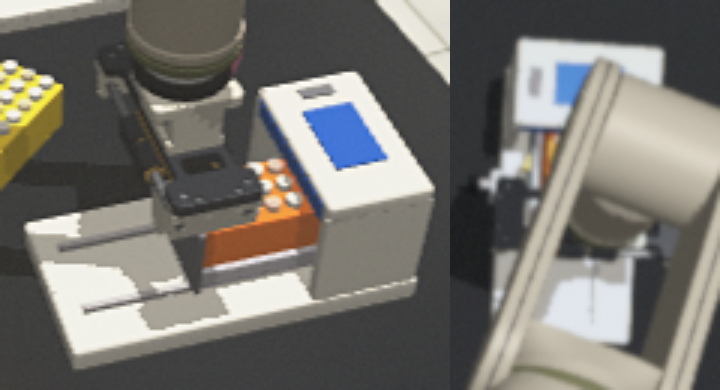

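The tray is well into the tunnel, and the force of 7.1 N fits 50 mm of travel. The peak of about 10 N has passed, so the pin has snapped in. I back off.

Call:
apply_moves --deltas '[[0,[5,0,0],0],[0,[5,0,0],0],[0,[5,0,0],0],[0,[5,0,0],0],[0,[8,0,0],0]]'

```text
t: 6.18
tool_pos: [0.5557, -0.1937, 0.2518]
orientation: [0.133, 3.138, -0.0]
force: [0.5, -0.2, 0.3]
opening: 0.0006
```

Call:
apply_moves --deltas '[[0,[15,0,0],0],[0,[25,0,0],0],[0,[25,0,0],0],[0,[0,0,-50],0],[0,[0,0,-50],0]]'

```text
t: 6.8
tool_pos: [0.49, -0.188, 0.3522]
orientation: [-0.133, -3.138, -0.001]
force: [1.0, -0.1, -0.4]
opening: 0.0006
```

Call:
apply_moves --deltas '[[0,[0,50,-50],0],[0,[0,60,0],0],[0,[0,60,0],0],[0,[0,60,0],0],[0,[0,0,0],0]]'

```text
t: 7.42
tool_pos: [0.5096, 0.0388, 0.396]
orientation: [0.124, 3.138, 0.002]
force: [0.3, -0.6, 0.2]
opening: 0.0006
```

```bash
python3 - <<'E'
from st import *
st()
A=viewer.read_camera("side");B=viewer.read_camera("top")
a=A[180:310,330:480]; b=B[90:220,340:430]
cv2.imwrite("pics/c4.png",np.hstack([cv2.resize(a,None,fx=3.2,fy=3.2),cv2.resize(b,None,fx=3.2,fy=3.2)]))
p=np.load("pose.npy")
for q in (0,35):
  e=[(-68+q,48,100),(-68+q,-48,100),(-68+q,-48,30)]
  print(q,"side",((proj("side",world(p,e))-[330,180])*3.2).round(0).tolist(),"top",((proj("top",world(p,e))-[340,90])*3.2+[480,0]).round(0).tolist())
for n,I in(("top",B),("side",A)):
  d=np.abs(I.astype(int)-cv2.imread(f"pics/{n}1.png")).max(2)
  # blue reader, bottle, meter, tip box regions
  for k,r in ({"blue":(105,215,215,275),"bottle":(175,202,160,192),"tip":(155,205,435,480),"meter":(225,252,298,362)} if n=="top" else {"blue":(118,198,286,395),"tip":(315,382,382,457),"meter":(218,275,263,307)}).items():
    print(n,k,(d[r[0]:r[1],r[2]:r[3]]>40).mean().round(3))
E
```

```text
t 7.42 TCP in reader mm [-119.   228.2  396. ] xyaw err 0.0059 z [ 0.001  0.001 -1.   ] F [ 0.3 -0.6  0.2] open 0.0005520668882239021 [-2.47363923e-02 -1.08201884e-01  1.74440557e+00  1.17703190e-03
  1.50469879e+00 -1.51654597e+00]
0 side [[106.0, 177.0], [146.0, 266.0], [142.0, 328.0]] top [[563.0, 287.0], [663.0, 294.0], [649.0, 303.0]]
35 side [[149.0, 168.0], [191.0, 256.0], [185.0, 318.0]] top [[565.0, 252.0], [664.0, 258.0], [650.0, 269.0]]
top blue 0.13
top bottle 0.0
top tip 0.0
top meter 0.152
side blue 0.089
side tip 0.0
side meter 0.004
```

View pics/c4.png

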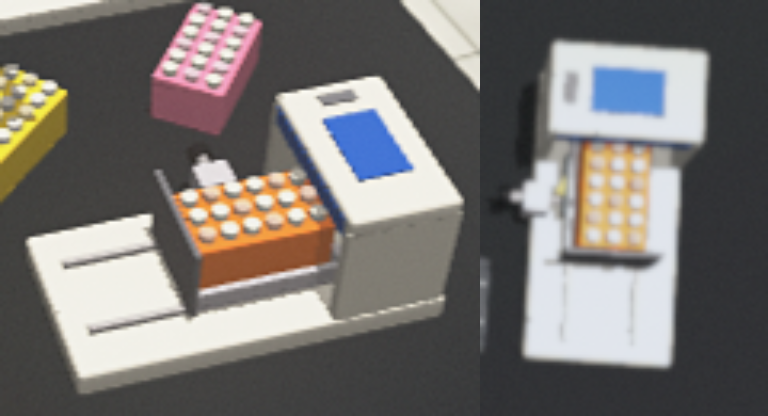

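The plate's top edge in the side view, (155,172) to (197,260), matches the 35 mm prediction; at 0 mm it would be at x≈106. So the tray is latched. The arm or its shadow probably causes the blue and meter differences, so I check once more in the full pictures.

```bash
python3 - <<'E'
from h import *
I=np.hstack([viewer.read_camera("top")[90:270,150:490],viewer.read_camera("side")[90:270,250:490]])
cv2.imwrite("pics/c5.png",cv2.resize(I,(800,int(180*800/580))))
E
```

```text
(no output)
```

View pics/c5.png

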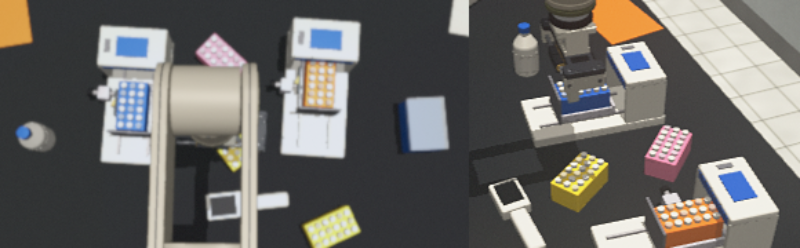

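The arm only hides parts of the blue reader and the meter in these views. The blue tray is still out, and the bottle, tip box and meter are where they were. I hand in.

```bash
python3 -c "
from plant import order
print(order.close_job())"
```

```text
the job is handed in; nothing more can be done
None
```

The orange rack's tray is latched at its reading position, and I've handed the job in. I pushed its front plate in by about 50 mm with the closed fingertips, then backed off so that it sprang back against the pin.

- **Push:** the force peaked at about 10 N while the tooth held the pin aside. It then fell to 7.1 N at about 50 mm, as the spring data predict.
- **Final position:** in the last side view the plate lies within about 2 pixels of where it should be at 35 mm; fully out would be about 15 pixels away. The rack looks level and seated.
- **Other items:** the blue tray is still out. Image comparison showed no change at the bottle or the tip box. The blue reader and the meter did show differences, but the arm was partly hiding them. By eye in the last pictures they stand where they were.
- **Not measured:** the tray and pin joint values cannot be read, so the latching is judged from the images and forces only.

The arm ended raised and touching nothing, at about 7.5 s of the 32 s allowed.

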